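# Slide the full water crate home in the hotel drinks station

## Task

The little wooden crate with the two water cartons has been left out on the counter: push it into the open bay of the drinks station, fully home against the back board, then take the hand away. It is heavy and tall on non-slip feet, so push it with the fingertips low near its base so that it slides flat on the counter and never tips; do not pick it up or push on the cartons, which stay standing in it. Do not disturb the other things on the counter.

Things in the scene. Friction and masses are not known exactly. Their poses are not given: they have to be found in the camera images.
- crate: Loose open crate of pale wood slats on 3 mm rubber feet, 72 mm deep (its x) x 134 mm wide (y) x 99 mm tall, walls 8 mm. About 0.9 kg with its cartons (varies by 15 per cent). Origin: middle of its underside; z up. Its long +x side belongs against the back board. Its feet grip the counter (friction 0.7 to 1.0): pushed high up it tips instead of sliding.
- crate_push (a point): Middle of the crate's long -x side, the one that roughly looks to the robot, 20 mm above the counter: x -36 mm, y 0, z 20 mm from the crate's origin; axes as the crate's. The side is an upright plane of flat wood from 3 to 99 mm above the counter.
- station: Fixed drinks station of dark wood: an open bay at its left, a capsule cabinet at its right. Origin: on the counter in the middle of the bay, where the middle of the crate's underside belongs; +x points into the bay to the back board, y left, z up. Back board: inner face at x = +36 mm, 85 mm tall. A crate fully home touches it and stands 10 mm out of the bay.
- bay_mouth (a point): Middle of the bay's mouth, on the counter, 26 mm before the station's origin (its -x); axes as the station's. The bay is 160 mm wide, without floor or roof, between a left cheek (y = +80 mm, 12 mm thick, 100 mm tall) and the side of the cabinet (y = -80 mm; 220 mm wide, 125 mm tall, cups and a box on it to 181 mm). Cheek and cabinet begin at this mouth.
- carton_left: Black water carton with white cap, 52 x 52 mm, 130 mm to its top edge, standing loose in the crate's +y compartment (2 mm play), its top 141 mm above the counter. Origin: middle of its underside, 11 mm above the counter; z up.
- carton_right: The same carton in the crate's -y compartment. Origin: middle of its underside.
- spare_carton: Another such carton standing on the counter left of the station; bystander. Origin: middle of its underside. Behind the station, to its left (x above 0.7 m, y 0.13 to 0.37 m), stands a fixed leather ice bucket 201 mm tall.
- tumbler: Glass tumbler standing mouth down on the counter to the left, 82 mm wide and tall; bystander. Origin: middle of its underside. Further left (y above 0.36 m, x 0.38 to 0.85 m) stands a fixed mint-green tray with glasses and a carafe up to 213 mm tall.
- coffee_cup: White espresso cup standing on the counter to the right, 62 mm wide, 58 mm tall, with a handle; bystander. Origin: middle of its underside.
- capsule_sleeve: Brown square carton of coffee capsules with a brass-coloured band, standing on end to the right, 36 x 36 x 150 mm; bystander. Origin: middle of its underside.
- sugar_jar: White jar with a brass-coloured lid, 70 mm wide, 85 mm tall, to the right; bystander. Origin: middle of its underside. Further right (y below -0.42 m, x 0.4 to 0.95 m) stands a fixed black coffee machine 275 mm tall.

How it is judged:
At the end, for the whole second after the job is handed in: The crate is in the bay, its origin within 7 mm of the station's origin along the station's x (its side against the back board), within 16 mm across and within 4 degrees of square; it stands flat and still on the counter with both cartons upright in their compartments (x of crate in the frame of station between -0.007 and 0.006 m and y of crate in the frame of station between -0.016 and 0.016 m and angle between the x axis of crate and the x axis of station, either way round below 0.07 rad and angle between crate's own z axis and vertical below 0.03 rad and height (world z) of crate below 0.004 m and linear speed of crate below 0.01 m/s and z of each of carton_left, carton_right in the frame of crate below 0.015 m and angle between each of carton_left, carton_right's own z axis and vertical below 0.08 rad); the robot touches nothing.
It fails at once if the crate is tipped by more than about 7 degrees (angle between crate's own z axis and vertical above 0.12 rad).
It fails at once if the crate is lifted off the counter (height (world z) of crate above 0.012 m).
It fails at once if a carton is lifted in or out of the crate (height (world z) of any of carton_left, carton_right above 0.028 m).
It fails at once if the robot pushes on the cartons in the crate (more than 3 N) (contact force between any of the arm, the fingers and carton_left above 3 N or contact force between any of the arm, the fingers and carton_right above 3 N).
It fails at once if another thing on the counter is shifted by more than 15 mm or knocked over (distance of any of spare_carton, tumbler, coffee_cup, capsule_sleeve, sugar_jar from where it was at the start of the episode above 0.015 m).
It also fails if it takes over 38 s, if anything falls off the work surface, if the arm or the gripper's body presses on something with over 40 N, if the wrist force passes 120 N, or if a joint passes its speed limit or range.

## Robot

A 6-joint arm with a two-finger parallel gripper is mounted at the origin on the work surface. World frame = base frame: x ahead of the robot, y to its left, z up, the work surface at z = 0. Lengths are in m, angles in rad, forces in N, time in s.
With the tool pointing down it reaches from about 0.375 to 0.9 m from the base axis. Payload 3.1 kg.
Tool frame: the origin (TCP) lies at the very end of the fingers, on their centre line; the grasp point (between the pads) lies 19 mm behind it; x points along the fingers, z is the direction in which the jaws open and shut, and the axes are right-handed (so a half turn about x gives the same grasp; the last joint's range is limited). The gripper opens to 85 mm and grips with 20 to 120 N. Pads are 22 mm wide; open, the fingers measure 114 mm over their backs; the gripper's body (76 mm by 85 mm) begins 54 mm behind the grasp point. The pads swing forward as they close: fully open they stand 13 mm farther back than shut.
Start: joints at [-1.405, 0.527, 1.433, -0, 1.181, -0.178], TCP at [0.211, -0.588, 0.231] pointing down, gripper open.
Joint ranges: [-3.08, 3.08], [-0.75, 2.2], [0.22, 2.44], [-1.43, 4.57], [0, 2.65], [-2.85, 2.85]. Speed limits (rad/s): [2.79, 2.79, 3.14, 3.14, 3.14, 3.14].

## Interface

Orientations are given as a unit quaternion [w, x, y, z].
In Python, from station import get_state, get_image, hand_in gives the robot as it stands. The module is installed in compiled form; this text tells all that it offers.
- The arm moves only by the shell command python3 -m crank 'ROWS'. ROWS is JSON, one flat list of numbers, 7 for each row, row after row: the shift along the tool's x, y, z in cm, then the turn, a rotation vector about the tool's x, y, z in rad, then the opening, from 0 (shut) to 1 (fully open). In form: [x, y, z, ax, ay, az, grip, x, y, z, ax, ay, az, grip, ...]. A call has 1 to 12 rows; each row shifts and turns the pose as measured when the row begins, along the tool's axes as they then stand; what a row does not reach is not made up. A row lasts 1/8 s, in which the tool goes at most 62.5 mm and 10.7 degrees, less where a joint would pass 70% of its speed; a pose out of reach is approached as far as the arm can. A call with a gripper value outside its range is refused whole. The fingers move at their own pace and stop on an object; the grip force is fixed at half the most. Time passes only in rows, so rows that do not move let the fingers close. It gives the time, the measured TCP pose, the force and the opening at its end, in the units of the state.
- get_state(): the state, without advancing time (a new reading comes with each control period).
- get_image(name): name is "scene" or "side" or "wrist"; returns a dict with "color" (384x512x3 uint8, blue, green, red), "depth" (384x512 float32, m along the optical axis (not along the pixel's ray), 0 where there is no reading), "fx", "fy", "cx", "cy" (pixels), "world_from_camera" (4x4, takes a point from camera to world coordinates); the wrist camera has in their place "tool_from_camera" (4x4, takes a point from camera to tool coordinates, whose origin is the TCP and whose axes are the tool frame's). Camera axes: x right, y up, looking along -z (the intrinsics and any distortion apply to the point x, -y, -z); pixel columns grow to the right and rows downward; lengths in m; the calibration is good to about 2 mm. A picture is of the moment at which its call begins: read the wrist's pose just before it.
- hand_in(): hands the job in, once; it reports no verdict.
The state is a dict: "time_s": time; "joint_pos": joint angles; "qd": joint speeds; "joint_torque": joint torques, N m; "eef_pos": TCP position; "ee_rot": TCP orientation; "ft_force": force on the tool from outside, world axes, zero at the start; "torque": the same for the moment, N m; "opening": finger opening in m.
Only numpy, scipy, OpenCV 4.12 (cv2) and the standard library are available. Lean on these libraries where they do the work, as an engineer would, in place of code of your own. Each camera call takes 0.05 s, during which the arm holds its last target.

## Working session

There is one attempt and no reset: what is moved stays moved. The work goes in short steps, Python scripts to look and compute and a shell command to move; the robot and the scene stay as the last step left them, time stands still between calls to the robot, and variables do not carry over. Pictures are saved under pics/ and viewed, and the job is handed in when it is done.

```bash
mkdir -p pics
python3 - <<'E'
from station import *
import cv2,numpy as np
s=get_state(); print({k:np.round(v,3).tolist() for k,v in s.items()})
for n in("scene","side"):
    i=get_image(n); cv2.imwrite(f"pics/{n}0.png",i["color"]); np.savez(f"{n}0.npz",**i)
    print(n,i["fx"],i["fy"],i["cx"],i["cy"],np.round(i["world_from_camera"],3).tolist(),[k for k in i])
E
```

```text
{'time_s': 0.0, 'joint_pos': [-1.405, 0.528, 1.434, -0.0, 1.181, -0.178], 'qd': [0.001, 0.0, -0.002, 0.002, 0.0, 0.001], 'joint_torque': [0.002, -44.235, -17.802, -0.0, 0.008, 0.0], 'eef_pos': [0.211, -0.587, 0.23], 'ee_rot': [0.578, 0.407, 0.579, -0.406], 'ft_force': [0.697, -0.422, 0.372], 'torque': [-0.033, -0.026, -0.04], 'opening': 0.085}
scene 450.22699352649795 450.22699352649795 254.56185261269647 197.45698855169894 [[-0.543, -0.626, 0.56, 1.238], [0.84, -0.398, 0.37, 0.425], [-0.009, 0.671, 0.742, 0.99], [0.0, 0.0, 0.0, 1.0]] ['color', 'depth', 'fx', 'fy', 'cx', 'cy', 'world_from_camera']
side 478.89564164466617 478.89564164466617 255.30525299311148 188.27862388256509 [[-0.763, 0.407, -0.502, -0.096], [-0.646, -0.48, 0.593, 0.737], [0.0, 0.777, 0.629, 0.854], [0.0, 0.0, 0.0, 1.0]] ['color', 'depth', 'fx', 'fy', 'cx', 'cy', 'world_from_camera']
```

View pics/scene0.png

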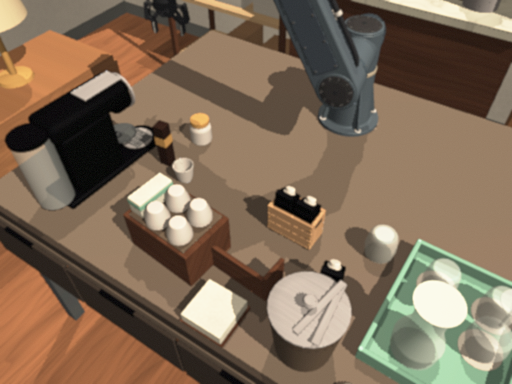

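View pics/side0.png

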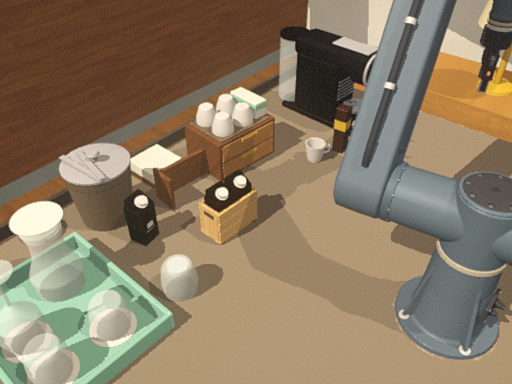

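The scene view shows the crate at about (297,218), the bay back board at (248,270) and the cabinet at (180,230). The side view shows the crate's near long side at about (230,210), and the cheek and back board at (180,180). Next I'll build a top-down map from the depth.

```bash
cat > h.py <<'E'
import numpy as np,cv2
def cloud(i):
    d=i["depth"];v,u=np.mgrid[:d.shape[0],:d.shape[1]]
    P=np.stack([(u-i["cx"])/i["fx"]*d,-(v-i["cy"])/i["fy"]*d,-d],-1)
    T=i["world_from_camera"];W=P@T[:3,:3].T+T[:3,3];W[d<=0]=np.nan
    return W
def pix(i,p):
    T=np.linalg.inv(i["world_from_camera"]);q=T[:3,:3]@np.array(p)+T[:3,3]
    return i["cx"]+i["fx"]*q[0]/-q[2], i["cy"]+i["fy"]*q[1]/q[2]
def topmap(i,fn,x0=.35,x1=.95,y0=-.4,y1=.4):
    W=cloud(i).reshape(-1,3);c=i["color"].reshape(-1,3)
    ok=np.isfinite(W[:,0])&(W[:,0]>x0)&(W[:,0]<x1)&(W[:,1]>y0)&(W[:,1]<y1)&(W[:,2]>.012)
    W=W[ok];c=c[ok];o=np.argsort(W[:,2]);W=W[o];c=c[o];S=950
    im=np.full((int((x1-x0)*S),int((y1-y0)*S),3),90,np.uint8)
    for w,cc in zip(W,c):
        r=int((x1-w[0])*S);k=int((y1-w[1])*S);cv2.circle(im,(k,r),1,cc.tolist(),-1)
    for g in np.arange(-.4,.41,.1):
        k=int((y1-g)*S);cv2.line(im,(k,0),(k,600),(0,255,255),1);cv2.putText(im,f"{g:.1f}",(k,10),0,.35,(0,255,0))
    for g in np.arange(.4,.95,.1):
        k=int((x1-g)*S);cv2.line(im,(0,k),(800,k),(0,255,255),1);cv2.putText(im,f"{g:.1f}",(0,k),0,.35,(0,255,0))
    cv2.imwrite(fn,im)
E
python3 - <<'E'
from h import *
for n in("scene","side"):
    i=dict(np.load(n+"0.npz")); topmap(i,f"pics/top_{n}.png")
    W=cloud(i); f=W[...,2]; m=(abs(f)<.01); print(n,np.nanmedian(f[m]))
E
```

```text
scene 0.0024734315746283153
side 0.0009511678146101321
```

View pics/top_scene.png

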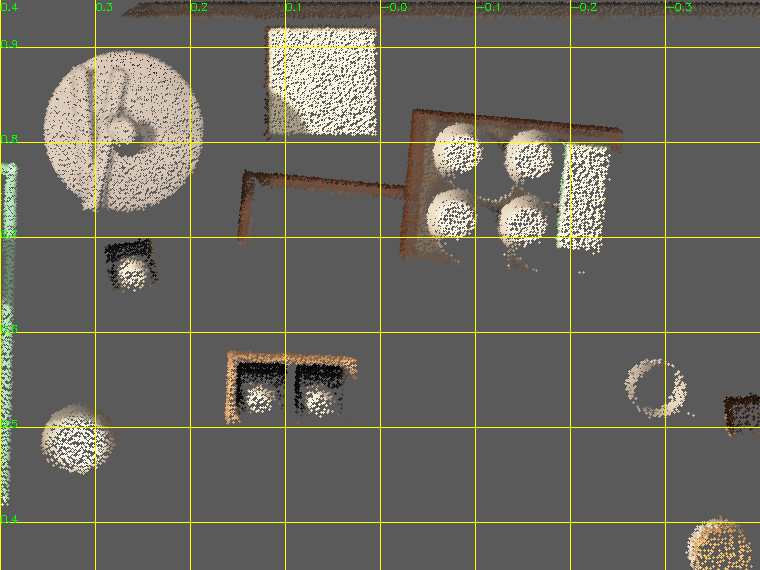

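View pics/top_side.png

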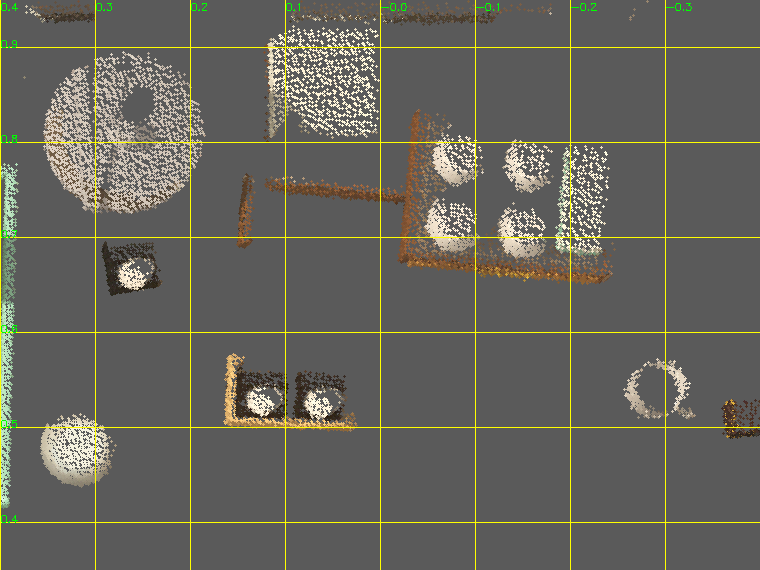

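```bash
cat >> h.py <<'E'
def fit(W,box,z=(.015,.09),ax=0):
    """fit plane line: ax=0: x=a+b*y (face normal ~x); ax=1: y=a+b*x"""
    P=W.reshape(-1,3);k=np.isfinite(P[:,0])&(P[:,0]>box[0])&(P[:,0]<box[1])&(P[:,1]>box[2])&(P[:,1]<box[3])&(P[:,2]>z[0])&(P[:,2]<z[1])
    P=P[k]
    for _ in range(6):
        b,a=np.polyfit(P[:,1-ax],P[:,ax],1);r=P[:,ax]-a-b*P[:,1-ax]
        P=P[abs(r)<max(2*np.std(r),.002)]
    return a,b,len(P),np.std(r),P[:,1-ax].min(),P[:,1-ax].max()
E
python3 - <<'E'
from h import *
S=cloud(dict(np.load("side0.npz")));C=cloud(dict(np.load("scene0.npz")))
p=lambda n,r:print(n,np.round(r,4))
p("crate -x side",fit(S,(.48,.52,.03,.165)))
p("crate -x side low",fit(S,(.48,.52,.03,.165),z=(.01,.05)))
p("crate +x scene",fit(C,(.56,.59,.02,.17)))
p("crate +y side",fit(S,(.505,.57,.14,.18),ax=1))
p("crate +y scene",fit(C,(.505,.57,.14,.18),z=(.09,.105),ax=1))
p("board inner side",fit(S,(.73,.775,-.02,.12),z=(.03,.08)))
p("board outer scene",fit(C,(.74,.79,-.02,.14),z=(.03,.08)))
p("cab side S",fit(S,(.68,.74,-.05,0),z=(.02,.12),ax=1))
p("cab side C",fit(C,(.68,.74,-.05,0),z=(.11,.13),ax=1))
p("cab front S",fit(S,(.64,.69,-.24,-.03),z=(.02,.12)))
p("cheek outer S",fit(S,(.70,.76,.13,.17),z=(.02,.09),ax=1))
p("cheek outer C",fit(C,(.70,.76,.13,.17),z=(.02,.09),ax=1))
E
```

```text
crate -x side [4.983e-01 4.240e-02 7.690e+02 9.000e-04 3.010e-02 1.632e-01]
crate -x side low [4.983e-01 4.270e-02 3.830e+02 9.000e-04 3.010e-02 1.623e-01]
crate +x scene [5.703e-01 4.060e-02 6.720e+02 1.000e-03 2.740e-02 1.591e-01]
crate +y side [ 1.805e-01 -3.980e-02  3.630e+02  9.000e-04  5.051e-01  5.700e-01]
crate +y scene [ 1.853e-01 -5.550e-02  1.110e+02  4.100e-03  5.079e-01  5.685e-01]
board inner side [ 7.424e-01  9.370e-02  4.380e+02  1.300e-03 -1.980e-02  1.146e-01]
board outer scene [ 7.542e-01  9.400e-02  5.410e+02  8.000e-04 -1.980e-02  1.400e-01]
cab side S [ 4.190e-02 -9.630e-02  3.430e+02  1.100e-03  6.803e-01  7.399e-01]
cab side C [ 3.690e-02 -9.530e-02  1.930e+02  5.600e-03  6.808e-01  7.398e-01]
cab front S [ 6.771e-01  9.450e-02  1.293e+03  1.500e-03 -2.391e-01 -3.030e-02]
cheek outer S [ 2.150e-01 -9.650e-02  2.200e+02  9.000e-04  7.003e-01  7.598e-01]
cheek outer C [ 2.133e-01 -9.320e-02  1.950e+02  7.000e-04  7.000e-01  7.587e-01]
```

```bash
cat >> h.py <<'E'
from scipy.spatial.transform import Rotation as R, Slerp
def cur():
    from station import get_state
    s=get_state();q=np.array(s["ee_rot"]);return np.array(s["eef_pos"]),R.from_quat(q[[1,2,3,0]]),s
def ori(yaw,tilt,sg):
    x=np.array([np.sin(tilt)*np.cos(yaw),np.sin(tilt)*np.sin(yaw),-np.cos(tilt)]);z=sg*np.array([-np.sin(yaw),np.cos(yaw),0])
    return R.from_matrix(np.c_[x,np.cross(z,x),z])
def plan(p,r,n,grip,start=None):
    p0,r0,_=cur() if start is None else (*start,0)
    sl=Slerp([0,1],R.concatenate([r0,r]))
    for k in range(n):
        a,b=k/n,(k+1)/n;ra=sl(a)
        d=ra.inv().apply((np.array(p)-p0)/n)*100;w=(ra.inv()*sl(b)).as_rotvec()
        print(",".join(f"{v:.2f}" for v in d)+","+",".join(f"{v:.3f}" for v in w)+f",{grip}")
O=np.array([.7112,.0539]);SY=-.0945
def st(p):  # world xy -> station
    c,s=np.cos(SY),np.sin(SY);d=np.array(p)[:2]-O;return np.array([c*d[0]+s*d[1],-s*d[0]+c*d[1]])
E
python3 - <<'E'
from h import *
p,r,s=cur();print(r.as_matrix().round(3))
for sg in(1,-1):
    t=ori(-.05,np.radians(38),sg);print(sg,(r.inv()*t).as_rotvec().round(3))
print(st([.5381,.0920]))
plan([.33,.10,.24],ori(-.05,np.radians(38),1),12,0.7)
E
```

```text
[[-0.     0.941  0.338]
 [ 0.002  0.338 -0.941]
 [-1.     0.    -0.002]]
1 [-2.613 -0.9   -0.183]
-1 [ 0.38  -0.133  0.655]
[-0.17592276  0.02159639]
-0.07,2.87,-5.06,-0.218,-0.075,-0.015,0.7
-0.47,3.89,-4.30,-0.218,-0.075,-0.015,0.7
-0.83,4.71,-3.31,-0.218,-0.075,-0.015,0.7
-1.11,5.29,-2.14,-0.218,-0.075,-0.015,0.7
-1.30,5.60,-0.86,-0.218,-0.075,-0.015,0.7
-1.40,5.62,0.47,-0.218,-0.075,-0.015,0.7
-1.40,5.36,1.77,-0.218,-0.075,-0.015,0.7
-1.30,4.82,2.99,-0.218,-0.075,-0.015,0.7
-1.10,4.03,4.05,-0.218,-0.075,-0.015,0.7
-0.82,3.04,4.89,-0.218,-0.075,-0.015,0.7
-0.47,1.89,5.48,-0.218,-0.075,-0.015,0.7
-0.06,0.66,5.78,-0.218,-0.075,-0.015,0.7
```

Run:
```python
from h import *
plan([.42,.08,.24],ori(-.05,np.radians(38),-1),14,0.7)
```

```text
-0.06,3.02,-3.98,0.027,-0.009,0.047,0.7
0.04,2.91,-4.06,0.027,-0.009,0.047,0.7
0.13,2.79,-4.14,0.027,-0.009,0.047,0.7
0.22,2.67,-4.22,0.027,-0.009,0.047,0.7
0.30,2.54,-4.29,0.027,-0.009,0.047,0.7
0.38,2.41,-4.36,0.027,-0.009,0.047,0.7
0.45,2.27,-4.43,0.027,-0.009,0.047,0.7
0.51,2.13,-4.49,0.027,-0.009,0.047,0.7
0.56,1.98,-4.55,0.027,-0.009,0.047,0.7
0.61,1.83,-4.61,0.027,-0.009,0.047,0.7
0.64,1.67,-4.66,0.027,-0.009,0.047,0.7
0.67,1.52,-4.71,0.027,-0.009,0.047,0.7
0.70,1.35,-4.76,0.027,-0.009,0.047,0.7
0.71,1.19,-4.80,0.027,-0.009,0.047,0.7
```

```bash
python3 -m crank '[-0.1,3,-4,0.027,-0.009,0.047,0.7, 0,2.9,-4.1,0.027,-0.009,0.047,0.7, 0.1,2.8,-4.1,0.027,-0.009,0.047,0.7, 0.2,2.7,-4.2,0.027,-0.009,0.047,0.7, 0.3,2.5,-4.3,0.027,-0.009,0.047,0.7, 0.4,2.4,-4.4,0.027,-0.009,0.047,0.7, 0.4,2.3,-4.4,0.027,-0.009,0.047,0.7, 0.5,2.1,-4.5,0.027,-0.009,0.047,0.7]'
python3 - <<'E'
from h import *
p,r,s=cur();print(p,s["joint_pos"]);plan([.40,.08,.20],ori(-.05,np.radians(38),-1),9,0.7)
E
```

```text
time_s: 1.1
eef_pos: [0.3335, -0.1976, 0.2369]
ee_rot: [0.616, 0.559, 0.419, -0.365]
ft_force: [0.3, 0.2, -0.4]
opening: 0.0596
[ 0.33346718 -0.19758264  0.23691821] [-1.12510493  0.10971658  2.19779708  0.5435177   0.75113959 -0.05333214]
0.72,0.86,-3.00,0.017,-0.006,0.030,0.7
0.72,0.79,-3.01,0.017,-0.006,0.030,0.7
0.72,0.71,-3.03,0.017,-0.006,0.030,0.7
0.73,0.64,-3.05,0.017,-0.006,0.030,0.7
0.72,0.57,-3.06,0.017,-0.006,0.030,0.7
0.72,0.50,-3.08,0.017,-0.006,0.030,0.7
0.71,0.42,-3.09,0.017,-0.006,0.030,0.7
0.71,0.35,-3.10,0.017,-0.006,0.030,0.7
0.70,0.28,-3.11,0.017,-0.006,0.030,0.7
```

```bash
python3 -m crank '[0.7,1.3,-3,0.017,-0.006,0.030,0.7, 0.7,1.2,-3,0.017,-0.006,0.030,0.7, 0.7,1.1,-3,0.017,-0.006,0.030,0.7, 0.7,1,-3,0.017,-0.006,0.030,0.7, 0.7,0.9,-3.1,0.017,-0.006,0.030,0.7, 0.7,0.8,-3.1,0.017,-0.006,0.030,0.7, 0.7,0.7,-3.1,0.017,-0.006,0.030,0.7, 0.7,0.6,-3.1,0.017,-0.006,0.030,0.7,0.7,0.5,-3.1,0.017,-0.006,0.030,0.7]'
python3 - <<'E'
from h import *
p,r,s=cur();print(p,np.round(s["joint_pos"],3));print(r.as_matrix().round(3));plan([.45,.088,.018],ori(-.045,np.radians(38),-1),6,0.7)
E
```

```text
time_s: 2.22
eef_pos: [0.4203, 0.047, 0.2245]
ee_rot: [0.629, 0.639, 0.305, -0.321]
ft_force: [0.9, -0.1, -0.1]
opening: 0.0599
[0.42030279 0.04695323 0.22454759] [-0.259  0.182  2.397  2.063  0.161 -0.682]
[[ 0.607  0.794 -0.026]
 [-0.014 -0.022 -1.   ]
 [-0.794  0.607 -0.002]]
3.03,-1.71,-0.69,0.002,-0.002,0.002,0.7
3.02,-1.72,-0.69,0.002,-0.002,0.002,0.7
3.02,-1.73,-0.70,0.002,-0.002,0.002,0.7
3.01,-1.73,-0.70,0.002,-0.002,0.002,0.7
3.01,-1.74,-0.70,0.002,-0.002,0.002,0.7
3.00,-1.75,-0.70,0.002,-0.002,0.002,0.7
```

```bash
python3 -m crank '[2.7,-1,-1.3,0,0,0,0.7, 2.7,-1,-1.3,0,0,0,0.7, 2.7,-1,-1.3,0,0,0,0.7]'
python3 - <<'E'
from h import *
p,r,s=cur();print(p,np.round(s["joint_pos"],3));print(r.as_matrix().round(3));plan([.44,.088,.04],ori(-.045,np.radians(38),-1),3,0.7)
E
```

```text
time_s: 2.6
eef_pos: [0.4413, 0.0814, 0.1703]
ee_rot: [0.626, 0.645, 0.31, -0.311]
ft_force: [0.3, 0.9, -0.8]
opening: 0.0599
[0.44131663 0.08139534 0.17030325] [-0.128  0.415  2.419  2.887  0.358 -1.409]
[[ 0.614  0.789 -0.014]
 [ 0.01  -0.025 -1.   ]
 [-0.789  0.613 -0.023]]
3.40,-2.70,-0.12,0.004,-0.012,0.001,0.7
3.40,-2.71,-0.15,0.004,-0.012,0.001,0.7
3.39,-2.71,-0.19,0.004,-0.012,0.001,0.7
```

```bash
cat >> h.py <<'E'
D=[([-1.405,.528,1.434,0,1.181,-.178],[.211,-.587,.230],[.578,.407,.579,-.406]),
([-1.12510493,0.10971658,2.19779708,0.5435177,0.75113959,-0.05333214],[0.33346718,-0.19758264,0.23691821],[0.616,0.559,0.419,-0.365]),
([-0.259,0.182,2.397,2.063,0.161,-0.682],[0.42030279,0.04695323,0.22454759],[0.629,0.639,0.305,-0.321]),
([-0.128,0.415,2.419,2.887,0.358,-1.409],[0.44131663,0.08139534,0.17030325],[0.626,0.645,0.31,-0.311])]
from scipy.optimize import least_squares
def wr(q,v):
    h,L1,L2,Lt,a,o,off=v;c=np.array([np.cos(q[0]),np.sin(q[0])]);n=np.array([-c[1],c[0]])
    rr=a+L1*np.sin(q[1])+L2*np.sin(q[1]+q[2]+off);z=h+L1*np.cos(q[1])+L2*np.cos(q[1]+q[2]+off)
    return np.r_[rr*c+o*n,z]
def res(v):
    return np.concatenate([wr(q,v)-(np.array(p)-v[3]*R.from_quat(np.array(o)[[1,2,3,0]]).as_matrix()[:,0]) for q,p,o in D])
KV=least_squares(res,[.2,.4,.37,.28,0,0,0]).x
def iktilt(x,y,z,yaw,tilt):
    w=np.array([x,y,z])-KV[3]*ori(yaw,tilt,-1).as_matrix()[:,0]
    s=least_squares(lambda q:wr(q,KV)-w,[0,.5,2.2]);return s.x,np.pi-s.x[1]-s.x[2]-KV[6],abs(s.fun).max()
E
python3 - <<'E'
from h import *
print(KV.round(4),abs(res(KV)).max())
for td in(20,28,33,38,45,50,55,60):
  for x,y in((.485,.1),(.55,.085),(.6,.075),(.67,.06)):
    q,t,e=iktilt(x,y,.02,-.07,np.radians(td));print(td,x,q.round(2),"forearm tilt deg",np.degrees(t).round(1),e.round(4))
E
```

```text
[0.2732 0.5868 0.4066 0.2957 0.0014 0.111  0.284 ] 0.0002584771223296256
20 0.485 [-0.01  0.75  2.15] forearm tilt deg -2.3 0.0
20 0.55 [-0.04  0.75  2.  ] forearm tilt deg 6.1 0.0
20 0.6 [-0.06  0.77  1.88] forearm tilt deg 12.0 0.0
20 0.67 [-0.08  0.8   1.71] forearm tilt deg 19.9 0.0
28 0.485 [-0.    0.8   2.25] forearm tilt deg -11.1 0.0
28 0.55 [-0.04  0.79  2.09] forearm tilt deg -1.3 0.0
28 0.6 [-0.06  0.79  1.97] forearm tilt deg 5.3 0.0
28 0.67 [-0.08  0.81  1.8 ] forearm tilt deg 13.7 0.0
33 0.485 [0.   0.86 2.3 ] forearm tilt deg -17.4 0.0
33 0.55 [-0.04  0.82  2.15] forearm tilt deg -6.6 0.0
33 0.6 [-0.06  0.82  2.03] forearm tilt deg 0.6 0.0
33 0.67 [-0.08  0.83  1.86] forearm tilt deg 9.6 0.0
38 0.485 [0.01 0.93 2.35] forearm tilt deg -24.5 0.0
38 0.55 [-0.04  0.87  2.2 ] forearm tilt deg -12.2 0.0
38 0.6 [-0.06  0.85  2.08] forearm tilt deg -4.4 0.0
38 0.67 [-0.08  0.86  1.91] forearm tilt deg 5.2 0.0
45 0.485 [0.01 1.06 2.42] forearm tilt deg -35.3 0.0
45 0.55 [-0.03  0.96  2.26] forearm tilt deg -20.8 0.0
45 0.6 [-0.06  0.92  2.14] forearm tilt deg -11.9 0.0
45 0.67 [-0.08  0.9   1.97] forearm tilt deg -1.2 0.0
50 0.485 [0.02 1.16 2.45] forearm tilt deg -43.3 0.0
50 0.55 [-0.03  1.04  2.3 ] forearm tilt deg -27.2 0.0
50 0.6 [-0.05  0.98  2.18] forearm tilt deg -17.4 0.0
50 0.67 [-0.08  0.95  2.01] forearm tilt deg -5.9 0.0
55 0.485 [0.02 1.27 2.48] forearm tilt deg -51.1 0.0
55 0.55 [-0.03  1.12  2.32] forearm tilt deg -33.5 0.0
55 0.6 [-0.05  1.05  2.2 ] forearm tilt deg -22.8 0.0
55 0.67 [-0.08  1.    2.04] forearm tilt deg -10.6 0.0
60 0.485 [0.03 1.38 2.49] forearm tilt deg -58.0 0.0
60 0.55 [-0.03  1.21  2.34] forearm tilt deg -39.4 0.0
60 0.6 [-0.05  1.12  2.22] forearm tilt deg -28.1 0.0
60 0.67 [-0.08  1.06  2.06] forearm tilt deg -15.1 0.0
```

Run:
```python
from h import *
p,r,s=cur();plan([.462,.0945,.014],ori(-.042,np.radians(38),-1),5,0.7)
```

```text
2.72,-1.60,-0.20,0.002,-0.007,0.001,0.7
2.72,-1.60,-0.21,0.002,-0.007,0.001,0.7
2.72,-1.60,-0.23,0.002,-0.007,0.001,0.7
2.72,-1.60,-0.25,0.002,-0.007,0.001,0.7
2.71,-1.61,-0.26,0.002,-0.007,0.001,0.7
```

```bash
python3 -m crank '[2.7,-1.6,-0.2,0,-0.007,0,0.7, 2.7,-1.6,-0.2,0,-0.007,0,0.7, 2.7,-1.6,-0.2,0,-0.007,0,0.7,2.7,-1.6,-0.2,0,-0.007,0,0.7]'
python3 - <<'E'
from h import *
p,r,s=cur();print(p,np.round(s["joint_pos"],3));print(r.as_matrix().round(3));plan([.462,.0945,.014],ori(-.042,np.radians(38),-1),3,0.7)
from station import get_image
for n in("side","wrist"): cv2.imwrite(f"pics/{n}1.png",get_image(n)["color"])
E
```

```text
time_s: 3.1
eef_pos: [0.4627, 0.0918, 0.0429]
ee_rot: [0.632, 0.64, 0.299, -0.32]
ft_force: [0.6, 0.1, -0.3]
opening: 0.0595
[0.46266634 0.0917546  0.04287446] [-0.047  0.899  2.43   3.132  0.852 -1.578]
[[ 0.616  0.787 -0.031]
 [-0.021 -0.023 -1.   ]
 [-0.787  0.616  0.003]]
0.74,-0.61,-0.09,0.003,-0.002,-0.000,0.7
0.74,-0.61,-0.09,0.003,-0.002,-0.000,0.7
0.74,-0.61,-0.09,0.003,-0.002,-0.000,0.7
```

View pics/side1.png

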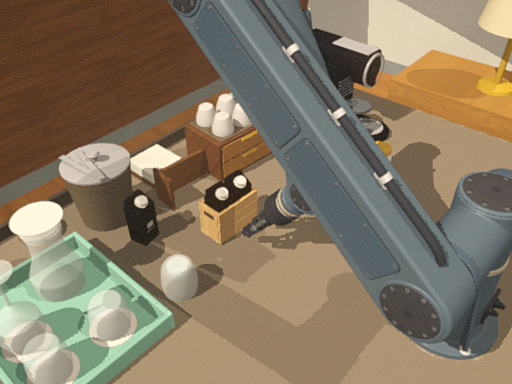

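View pics/wrist1.png

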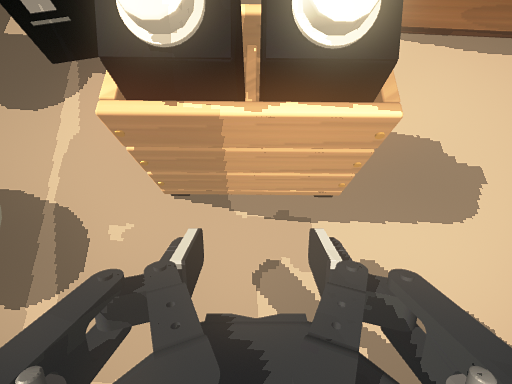

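Run:
```python
from h import *
from station import get_image
print(get_image("wrist")["tool_from_camera"].round(3))
plan([.478,.0945,.013],ori(-.042,np.radians(38),-1),3,0.7)
```

```text
[[-0.001  0.274 -0.962 -0.143]
 [ 0.001  0.962  0.274  0.07 ]
 [ 1.    -0.001 -0.001 -0.001]
 [ 0.     0.     0.     1.   ]]
1.10,-0.17,-0.10,0.003,-0.002,0.001,0.7
1.10,-0.17,-0.11,0.003,-0.002,0.001,0.7
1.10,-0.17,-0.11,0.003,-0.002,0.001,0.7
```

```bash
python3 -m crank '[1.1,-0.2,-0.1,0.003,-0.002,0,0.7,1.1,-0.2,-0.1,0.003,-0.002,0,0.7,1.2,-0.1,-0.1,0.003,-0.002,0,0.7,0,0,0,0,0,0,0.7]'
python3 - <<'E'
from h import *
p,r,s=cur();print(p,np.round(s["joint_pos"],3),s["ft_force"]);print(r.as_matrix().round(3));plan([.496,.094,.012],ori(-.042,np.radians(38),-1),4,0.7)
E
```

```text
time_s: 3.75
eef_pos: [0.482, 0.0941, 0.0155]
ee_rot: [0.63, 0.643, 0.294, -0.322]
ft_force: [0.8, 0.0, 0.5]
opening: 0.0597
[0.48198739 0.0940787  0.01549254] [-0.03   0.961  2.373  3.153  0.862 -1.569] [0.82691277 0.047968   0.48604329]
[[ 0.619  0.784 -0.043]
 [-0.027 -0.033 -0.999]
 [-0.785  0.62   0.001]]
0.29,0.22,-0.01,0.000,0.000,-0.001,0.7
0.29,0.22,-0.01,0.000,0.000,-0.001,0.7
0.28,0.22,-0.01,0.000,0.000,-0.001,0.7
0.28,0.22,-0.01,0.000,0.000,-0.001,0.7
```

```bash
for k in 1; do python3 -m crank '[0.4,0.2,0,0,0,0,0.7,0.4,0.2,0,0,0,0,0.7,0.3,0.3,0,0,0,0,0.7]'; done
python3 - <<'E'
from h import *
from station import get_image
p,r,s=cur();print(p,s["ft_force"])
for n in("side","wrist"): cv2.imwrite(f"pics/{n}2.png",get_image(n)["color"])
E
```

```text
time_s: 4.12
eef_pos: [0.4947, 0.0935, 0.0117]
ee_rot: [0.63, 0.643, 0.294, -0.322]
ft_force: [0.3, 0.4, 0.3]
opening: 0.0596
[0.49465525 0.09352192 0.011683  ] [0.30973519 0.41033762 0.30424075]
```

View pics/wrist2.png

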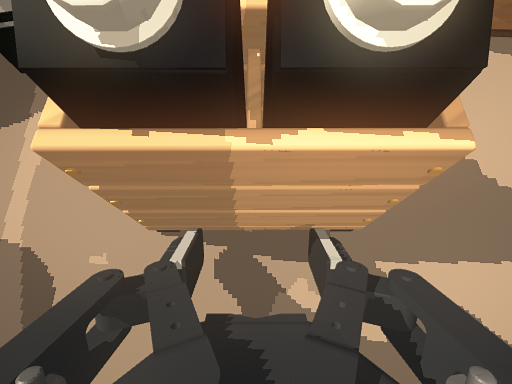

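```bash
python3 -m crank '[0.3,0.4,0,0,0,0,0.7, 0.3,0.4,0,0,0,0,0.7, 0.35,0.45,0.1,0.002,-0.0016,0,0.7, 0.35,0.45,0.1,0.002,-0.0016,0,0.7, 0.35,0.45,0.12,0.002,-0.0016,0,0.7, 0.35,0.45,0.12,0.002,-0.0016,0,0.7]'
python3 - <<'E'
from h import *
from station import get_image
p,r,s=cur();print(p,s["ft_force"]);print(r.as_matrix().round(3)[:,0])
for n in("side","scene","wrist"): 
    i=get_image(n);cv2.imwrite(f"pics/{n}3.png",i["color"]); np.savez(n+"3.npz",**i)
C=cloud(dict(np.load("scene3.npz")))
print(fit(C,(.56,.65,-.02,.17),z=(.015,.09)))
E
```

```text
time_s: 4.97
eef_pos: [0.4996, 0.0925, 0.0096]
ee_rot: [0.622, 0.634, 0.313, -0.338]
ft_force: [-10.6, 2.7, 8.0]
opening: 0.0597
[0.49958436 0.09250025 0.00956188] [-10.64534372   2.67452598   7.97981228]
[ 0.576 -0.024 -0.817]
(np.float64(0.5703987679899059), np.float64(0.04100200700401198), 687, np.float64(0.00098468497989534), np.float64(0.02623895728006942), np.float64(0.15884374636542498))
```

View pics/wrist3.png

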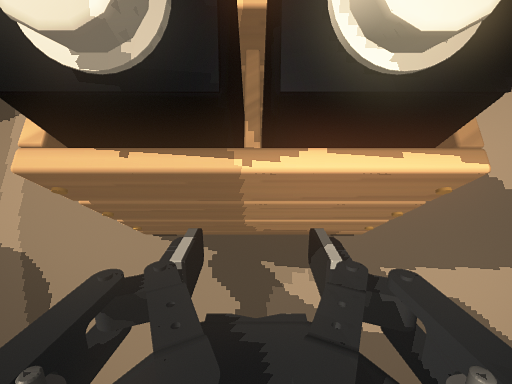

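View pics/scene3.png

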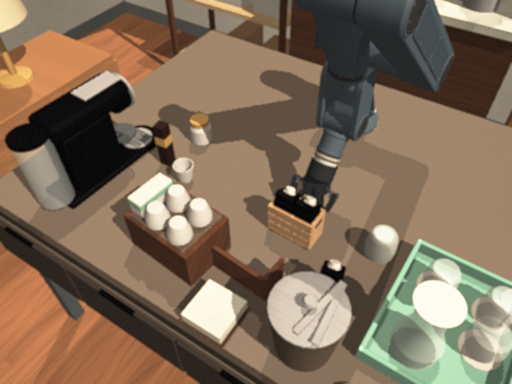

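```bash
python3 -m crank '[-0.5,0.1,0,0,0,0.03,0.7, -0.2,0.1,0,0,0,0.03,0.7]'
python3 - <<'E'
from h import *
p,r,s=cur();print(p,s["ft_force"]);print(r.as_matrix().round(3));plan([p[0]+.010,p[1]-.001,.013],ori(-.045,np.radians(38),-1),1,0.7)
E
```

```text
time_s: 5.38
eef_pos: [0.4967, 0.093, 0.0175]
ee_rot: [0.632, 0.643, 0.293, -0.319]
ft_force: [-0.3, 0.7, 0.6]
opening: 0.0599
[0.49668007 0.09296336 0.01746164] [-0.25724944  0.7007648   0.56420457]
[[ 0.625  0.78  -0.039]
 [-0.026 -0.03  -0.999]
 [-0.78   0.625  0.001]]
0.98,0.50,0.06,0.005,-0.002,-0.012,0.7
```

```bash
python3 -m crank '[0.7,0.5,0.1,0.002,-0.002,0,0.7, 0.6,0.8,0.1,0,0,0.015,0.7, 0.6,0.8,0.1,0,0,0.02,0.7]'
python3 - <<'E'
from h import *
p,r,s=cur();print(p,s["ft_force"]);print(r.as_matrix().round(3))
E
```

```text
time_s: 5.75
eef_pos: [0.5055, 0.0914, 0.013]
ee_rot: [0.631, 0.642, 0.296, -0.32]
ft_force: [-18.8, 2.4, 11.6]
opening: 0.06
[0.50549809 0.09143416 0.0130177 ] [-18.84854697   2.38816384  11.58328175]
[[ 0.62   0.784 -0.037]
 [-0.024 -0.028 -0.999]
 [-0.784  0.62   0.002]]
```

```bash
python3 -m crank '[0.5,0.9,0.15,0.002,-0.002,0.015,0.7, 0.5,0.9,0.15,0.002,-0.002,0.015,0.7, 0.5,0.9,0.15,0.002,-0.002,0.015,0.7]'
python3 - <<'E'
from h import *
from station import get_image
p,r,s=cur();print(p,s["ft_force"]);print(r.as_matrix().round(3))
i=get_image("scene");C=cloud(i)
print(np.round(fit(C,(.56,.65,-.02,.17),z=(.015,.09)),4))
i=get_image("wrist");cv2.imwrite("pics/wrist4.png",i["color"])
E
```

```text
time_s: 6.12
eef_pos: [0.5226, 0.0879, 0.0136]
ee_rot: [0.633, 0.643, 0.292, -0.318]
ft_force: [-5.3, 1.9, -2.5]
opening: 0.0598
[0.52261241 0.08794117 0.0135651 ] [-5.28829607  1.88329682 -2.54038019]
[[ 0.627  0.778 -0.04 ]
 [-0.027 -0.029 -0.999]
 [-0.778  0.628  0.003]]
[5.934e-01 3.790e-02 6.970e+02 1.000e-03 2.150e-02 1.554e-01]
```

View pics/wrist4.png

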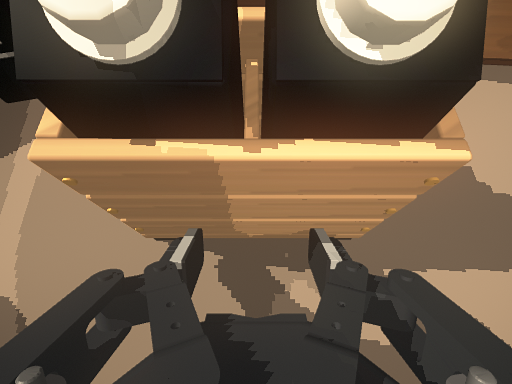

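```bash
cat >> h.py <<'E'
def crate():
    from station import get_image
    i=get_image("scene");C=cloud(i);P=C.reshape(-1,3);c=i["color"].reshape(-1,3).astype(int)
    k=np.isfinite(P[:,0])&(P[:,2]>.015)&(P[:,2]<.095)&(P[:,0]>.55)&(P[:,0]<.80)&(P[:,1]>-.05)&(P[:,1]<.2)&(c[:,2]>110)&(c[:,2]-c[:,0]>30)
    P=P[k];
    # keep +x face: RANSAC-ish by iterating from the upper quantile
    P0=P.copy()
    for _ in range(10):
        b,a=np.polyfit(P[:,1],P[:,0],1);r=P[:,0]-a-b*P[:,1];P=P[abs(r)<max(1.5*np.std(r),.0025)]
    yaw=-np.arctan(b);e=np.array([np.sin(-yaw),np.cos(yaw)]);n=np.array([np.cos(yaw),np.sin(yaw)])
    t=P[:,:2]@e;lo,hi=np.percentile(t,[.5,99.5]);m=(lo+hi)/2
    d=np.mean(P[:,:2]@n);ctr=n*(d-.036)+e*m
    print("crate",ctr.round(4),"yaw",yaw.round(4),"n",len(P),"width",(hi-lo).round(4),"station",st(ctr).round(4),"rel yaw",round(yaw-SY,4))
E
python3 - <<'E'
from h import *
crate()
E
python3 -m crank '[0.5,0.8,0.3,0.004,-0.003,0.01,0.7, 0.5,0.8,0.3,0.004,-0.003,0.01,0.7, 0.5,0.8,0.3,0.004,-0.003,0.01,0.7]'
python3 - <<'E'
from h import *
p,r,s=cur();print(p,s["ft_force"]);print(r.as_matrix().round(3)); crate()
E
```

```text
crate [0.5625 0.0897] yaw -0.0405 n 783 width 0.1324 station [-0.1515  0.0216] rel yaw 0.054
time_s: 6.65
eef_pos: [0.5461, 0.0792, 0.0146]
ee_rot: [0.634, 0.647, 0.283, -0.316]
ft_force: [-5.4, 1.7, -2.5]
opening: 0.0601
[0.54611221 0.07924377 0.01455336] [-5.43685922  1.67040928 -2.45075827]
[[ 0.64   0.767 -0.05 ]
 [-0.034 -0.036 -0.999]
 [-0.768  0.641  0.002]]
crate [0.5844 0.0801] yaw -0.0446 n 747 width 0.1333 station [-0.1287  0.0142] rel yaw 0.0499
```

```bash
python3 -m crank '[0.5,0.8,0.25,0.006,-0.005,0.005,0.7, 0.5,0.8,0.25,0.006,-0.005,0.005,0.7, 0.5,0.8,0.25,0.006,-0.005,0.005,0.7,0.5,0.8,0.25,0.006,-0.005,0.005,0.7]'
python3 - <<'E'
from h import *
from station import get_image
p,r,s=cur();print(p,s["ft_force"]);print(r.as_matrix().round(3)); crate()
i=get_image("wrist");cv2.imwrite("pics/wrist5.png",i["color"])
i=get_image("scene");cv2.imwrite("pics/scene5.png",i["color"])
E
```

```text
time_s: 7.2
eef_pos: [0.5769, 0.0686, 0.016]
ee_rot: [0.63, 0.65, 0.274, -0.324]
ft_force: [-5.3, 3.0, -2.5]
opening: 0.0598
[0.57685036 0.0685565  0.01598287] [-5.27499767  2.99687552 -2.54643387]
[[ 0.639  0.765 -0.076]
 [-0.051 -0.057 -0.997]
 [-0.767  0.641  0.003]]
crate [0.6154 0.0688] yaw -0.0739 n 688 width 0.1321 station [-0.0968  0.0058] rel yaw 0.0206
```

View pics/scene5.png

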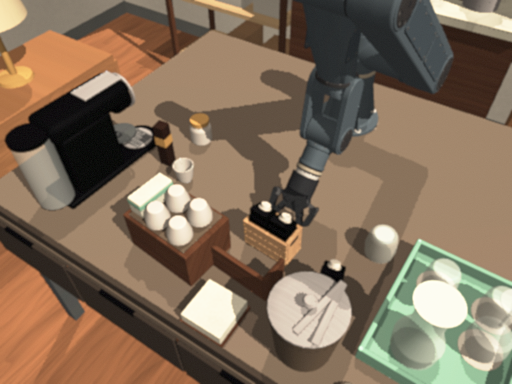

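View pics/wrist5.png

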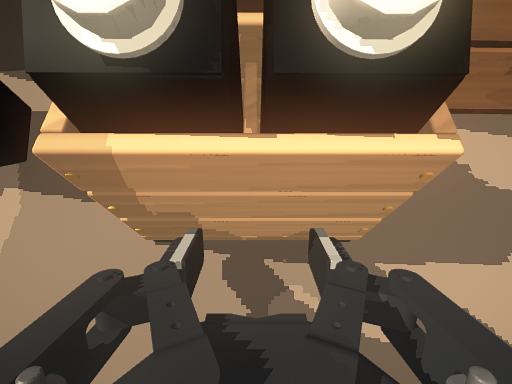

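```bash
python3 -m crank '[0.55,0.75,0.2,0.005,-0.004,0.003,0.7, 0.55,0.75,0.2,0.005,-0.004,0.003,0.7, 0.55,0.75,0.15,0.004,-0.003,0.003,0.7]'
python3 - <<'E'
from h import *
p,r,s=cur();print(p,s["ft_force"]);print(r.as_matrix().round(3)); crate()
E
```

```text
time_s: 7.72
eef_pos: [0.5994, 0.0615, 0.0154]
ee_rot: [0.626, 0.653, 0.27, -0.33]
ft_force: [-5.6, 1.7, -2.3]
opening: 0.0598
[0.59935645 0.06145626 0.01536873] [-5.62752469  1.74529223 -2.25015764]
[[ 0.636  0.766 -0.093]
 [-0.062 -0.07  -0.996]
 [-0.769  0.639  0.003]]
crate [0.6372 0.0617] yaw -0.0915 n 706 width 0.1327 station [-0.0744  0.0008] rel yaw 0.003
```

```bash
python3 -m crank '[0.55,0.75,0.02,0,0,0.003,0.7, 0.55,0.75,0.02,0,0,0.003,0.7, 0.55,0.75,0.02,0,0,0.003,0.7, 0.55,0.75,0.02,0,0,0.003,0.7,0.55,0.75,0.02,0,0,0.003,0.7]'
python3 - <<'E'
from h import *
from station import get_image
p,r,s=cur();print(p,s["ft_force"],st(p));print(r.as_matrix().round(3)); crate()
i=get_image("wrist");cv2.imwrite("pics/wrist6.png",i["color"])
i=get_image("scene");cv2.imwrite("pics/scene6.png",i["color"])
E
```

```text
time_s: 8.4
eef_pos: [0.6262, 0.0583, 0.0152]
ee_rot: [0.623, 0.651, 0.275, -0.336]
ft_force: [-17.5, 1.0, 11.9]
opening: 0.0597
[0.62621087 0.0583379  0.01522921] [-17.47964041   1.00296599  11.94537189] [-0.08502869 -0.00360142]
[[ 0.622  0.777 -0.095]
 [-0.061 -0.073 -0.995]
 [-0.78   0.625  0.002]]
crate [0.6639 0.0577] yaw -0.0953 n 658 width 0.1319 station [-0.0474 -0.0006] rel yaw -0.0008
```

View pics/scene6.png

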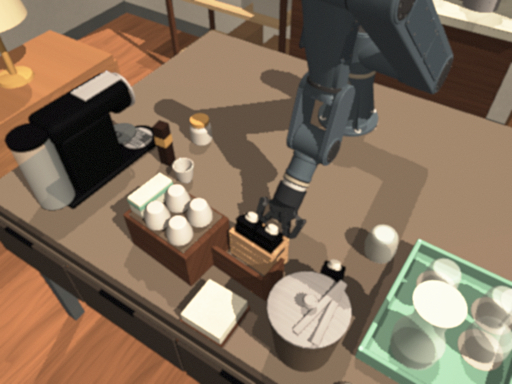

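View pics/wrist6.png

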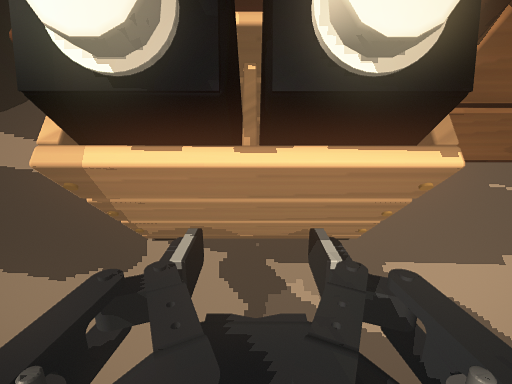

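The scene view shows the crate square in the mouth at about (258,245), and the wrist view shows both fingers low on its side. I'll push on, biasing slightly upward to take off the downward load.

```bash
python3 -m crank '[0.45,0.9,0,0,0,0.008,0.7, 0.5,0.85,0,0,0,0.005,0.7, 0.5,0.8,0,0,0,0.005,0.7, 0.5,0.8,0,0,0,0.005,0.7]'
python3 - <<'E'
from h import *
p,r,s=cur();print(p,s["ft_force"],st(p));print(r.as_matrix().round(3)); crate()
E
```

```text
time_s: 9.05
eef_pos: [0.6562, 0.0551, 0.0166]
ee_rot: [0.623, 0.652, 0.273, -0.336]
ft_force: [-5.5, 1.2, -1.6]
opening: 0.0599
[0.65622644 0.055148   0.01662275] [-5.51729706  1.1744486  -1.57545913] [-0.05484604 -0.00394484]
[[ 0.625  0.774 -0.097]
 [-0.062 -0.075 -0.995]
 [-0.778  0.628  0.001]]
crate [0.6948 0.0546] yaw -0.0961 n 372 width 0.1324 station [-0.0164 -0.0009] rel yaw -0.0016
```

```bash
python3 -m crank '[0.55,0.75,0,0,0,0.004,0.7, 0.5,0.7,0,0,0,0.004,0.7,0.5,0.7,0,0,0,0.006,0.7]'
python3 - <<'E'
from h import *
p,r,s=cur();print(p,s["ft_force"],st(p));print(r.as_matrix().round(3)); crate()
E
```

```text
time_s: 9.48
eef_pos: [0.6731, 0.0534, 0.0145]
ee_rot: [0.621, 0.652, 0.275, -0.338]
ft_force: [-36.3, 1.2, 28.6]
opening: 0.0596
[0.67309897 0.05335791 0.01451717] [-36.32842856   1.2337806   28.61575442] [-0.03787988 -0.00413486]
[[ 0.621  0.777 -0.099]
 [-0.062 -0.077 -0.995]
 [-0.781  0.624  0.   ]]
crate [0.7109 0.0526] yaw -0.0767 n 89 width 0.1327 station [-0.0002 -0.0013] rel yaw 0.0178
```

```bash
python3 -m crank '[-0.7,-0.6,0,0,0,0,0.7, -1.3,-1.2,0,0,0,0,0.7, -2.6,-2,0,0,0,0,0.7, -2.6,-1.5,0,0,0,0,0.7]'
python3 - <<'E'
from h import *
from station import get_image
p,r,s=cur();print(p,s["ft_force"],np.round(s["joint_pos"],2)); crate()
for n in("side","scene","wrist"): 
    i=get_image(n);cv2.imwrite(f"pics/{n}7.png",i["color"]); 
    if n!="wrist": np.savez(n+"7.npz",**i)
    else:
        i["world_from_camera"]=np.block([[r.as_matrix(),p[:,None]],[np.zeros((1,3)),1]])@i["tool_from_camera"]
        W=cloud(i)
        a,b,*o=fit(W,(.65,.70,-.02,.13),z=(.01,.085));print("wrist -x face",a,b,o)
        print("face u rel",(a+b*.055-.7112)*np.cos(SY)+np.sin(SY)*(.055-.0539),"expect -.036; rel yaw",-np.arctan(b)-SY)
E
```

```text
time_s: 10.02
eef_pos: [0.5946, 0.0602, 0.0435]
ee_rot: [0.625, 0.656, 0.265, -0.331]
ft_force: [-0.4, 0.3, -0.8]
opening: 0.0596
[0.59459929 0.06017555 0.04349949] [-0.36984164  0.25982005 -0.77327061] [-0.08  0.82  2.12  3.17  0.49 -1.58]
crate [0.7109 0.0506] yaw -0.0569 n 73 width 0.1342 station [ 0.     -0.0033] rel yaw 0.0376
wrist -x face 0.6718307608614319 0.0981645999979664 [13758, np.float64(0.0005389429075636248), np.float64(-0.010262652030704436), np.float64(0.12309381439502137)]
face u rel -0.03392241320938748 expect -.036; rel yaw -0.0033510964761351014
```

View pics/wrist7.png

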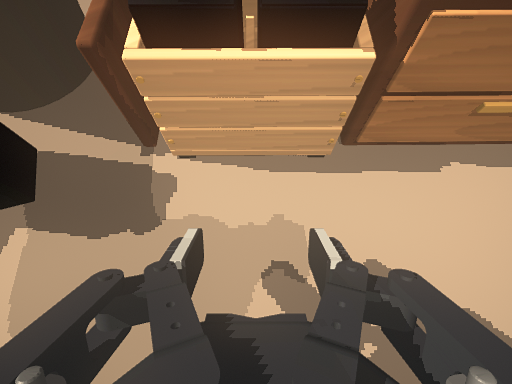

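View pics/scene7.png

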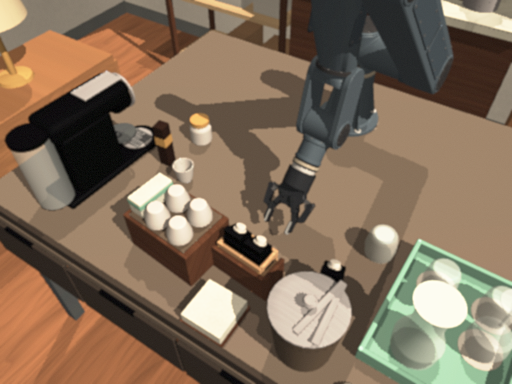

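View pics/side7.png

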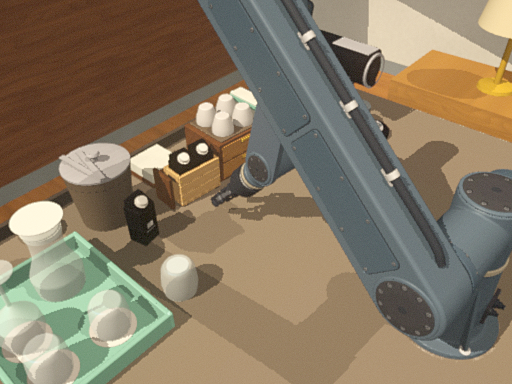

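Run:
```python
from h import *
from station import get_image
p,r,s=cur();i=get_image("wrist");print(s["time_s"])
i["world_from_camera"]=np.block([[r.as_matrix(),p[:,None]],[np.zeros((1,3)),1]])@i["tool_from_camera"]
P=cloud(i).reshape(-1,3);P=P[np.isfinite(P[:,0])];U=np.array([st(q) for q in P[:,:2]])
for n,v0,v1 in(("crate",-.055,.055),("cheek",.081,.091),("cabinet",-.13,-.085)):
    k=(U[:,1]>v0)&(U[:,1]<v1)&(P[:,2]>.02)&(P[:,2]<.085)&(U[:,0]>-.06)&(U[:,0]<.0);print(n,k.sum(),np.percentile(U[k,0],[5,25,50]).round(4))
k=(U[:,0]<-.03)&(U[:,0]>-.04)&(P[:,2]>.03)&(P[:,2]<.09)&(abs(U[:,1])<.079);print("crate v ext",np.percentile(U[k,1],[.5,99.5]).round(4))
k=(abs(U[:,1])<.065)&(P[:,2]>.09)&(P[:,2]<.11)&(U[:,0]<-.0);print("rim height",np.median(P[k,2]))
def cent(i):  # bystander centroids
    W=cloud(i);out=[]
    for x,y,rr,z in((.66,.265,.04,.1),(.485,.32,.05,.03),(.54,-.29,.045,.03),(.515,-.375,.03,.1),(.375,-.36,.045,.03)):
        q=W.reshape(-1,3);k=(np.hypot(q[:,0]-x,q[:,1]-y)<rr)&(q[:,2]>z);out.append(np.median(q[k][:,:2],0))
    return np.array(out)
print((cent(dict(np.load("scene7.npz")))-cent(dict(np.load("scene0.npz")))).round(4).tolist())
```

```text
10.225
crate 10796 [-0.0351 -0.0347 -0.0344]
cheek 2053 [-0.0247 -0.0241 -0.0218]
cabinet 4568 [-0.0277 -0.0272 -0.0269]
crate v ext [-0.066   0.0655]
rim height 0.09947550994698659
[[0.0002, 0.0001], [-0.0003, -0.0], [0.0005, 0.0007], [0.0008, -0.001], [-0.0002, -0.0004]]
```

```bash
python3 -m crank '[-2,0,0,0,0,0,0.7,0,0,0,0,0,0,0.7]'; python3 -c "
from station import hand_in; print(hand_in())"
```

```text
time_s: 10.52
eef_pos: [0.5853, 0.061, 0.0596]
ee_rot: [0.625, 0.657, 0.263, -0.329]
ft_force: [0.4, 0.1, 0.3]
opening: 0.0598
the job is handed in; nothing more can be done
None
```

The crate is home in the bay against the back board. The hand is clear and touching nothing, and the job was handed in at 10.5 s; the hand-in reports no verdict. I tilted the tool about 38° and pushed with both fingertips roughly 20–25 mm above the counter, turning the crate about 3° to line up with the bay.

**In the bay:** the crate's near face is 34 to 35 mm before the station's origin, where 36 mm is ideal. It stands about 10 mm proud of the cheek, within about 1 mm of centre across and within about 0.2° of square. The push force rose to 36 N when it met the board.

**Upright:** the crate's rim is still at 99 mm, and the pictures show both cartons upright.

**Other things on the counter:** none of the bystanders moved by more than about 1.3 mm as measured, which is within the noise.

**Checks that disagreed:**
- **Yaw:** the last scene-camera fit gave 0.038 rad off square. It had only 73 points because the board hides that face, so I trusted the wrist camera's 13,758-point fit (-0.003 rad).
- **Stand-out at the cabinet:** measured against the cabinet front it was about 7.5 mm instead of 10 mm, probably because the drawer fronts stand out.

**First push:** it stalled without moving the crate because the steps were too small, so I backed off and repeated it with larger ones.

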